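# Let the punch case lid down by hand

## Robot

A 6-joint arm with a two-finger parallel gripper is mounted at the origin on the work surface. World frame = base frame: x ahead of the robot, y to its left, z up, the work surface at z = 0. Lengths are in m, angles in rad, forces in N, time in s.
With the tool pointing down it reaches from about 0.25 to 0.775 m from the base axis. Payload 8.9 kg.
Tool frame: the origin (TCP) lies at the very end of the fingers, on their centre line; the grasp point (between the pads) lies 19 mm behind it (arm.hold_point_z is the distance from the TCP to the grasp point, in m); y points along the fingers, z is the direction in which the jaws open and shut, and the axes are right-handed (so a half turn about y gives the same grasp; the last joint's range is limited). The gripper opens to 85 mm and grips with 20 to 120 N. Pads are 22 mm wide; open, the fingers measure 114 mm over their backs; the gripper's body (76 mm by 85 mm) begins 54 mm behind the grasp point. The pads swing forward as they close: fully open they stand 13 mm farther back than shut.
Start: joints at [-1.391, 0.291, -0.153, 1.127, 0, 1.431], TCP at [0.165, -0.499, 0.231] pointing down, gripper open.
Joint ranges: [-2.52, 2.52], [-0.91, 1.74], [-1.3, 1.37], [-1.96, 2.02], [-1.52, 1.47], [-3.14, 3.14]. Speed limits (rad/s): [2.22, 2.22, 2.79, 3.14, 3.14, 3.14].

## Interface

Orientations are given as [roll, pitch, yaw] about the fixed x, y, z axes, in that order (R = Rz(yaw) Ry(pitch) Rx(roll)).
In Python, from station import arm, vision, job, finder gives the robot as it stands. The module is installed in compiled form; this text tells all that it offers.
- The arm moves only by the shell command python3 -m inch 'ROWS' [FORCE]. ROWS is text: rows parted by semicolons, each of 7 numbers parted by spaces: the shift along the tool's x, y, z each as a share of 40 mm, from -1 to 1, then the turn, a rotation vector about the tool's x, y, z each as a share of 5 degrees, from -1 to 1, then the opening, from 0 (shut) to 1 (fully open). A call has 1 to 8 rows; each row shifts and turns the commanded pose from where the row before left it, along the tool's axes as they then stand; what a row does not reach is not made up. A row lasts 1/12 s, in which the tool goes at most 41.7 mm and 7.16 degrees, less where a joint would pass 70% of its speed; a pose out of reach is approached as far as the arm can. A call with a number of a shift or a turn outside -1 to 1 is refused whole. A call with a gripper value outside its range is refused whole. The fingers move at their own pace and stop on an object; FORCE is the grip in N (left out, the last holds). Time passes only in rows, so rows that do not move let the fingers close. It gives the time, the measured TCP pose, the force and the opening at its end, in the units of the state.
- arm.sense(): the state, without advancing time (a new reading comes with each control period).
- vision.capture(name): name is "scene" or "top"; returns (picture, depth): 400x640x3 uint8, red, green, blue; 400x640 float32, m along the optical axis (not along the pixel's ray), 0 where there is no reading.
- vision.camera_info(name): a dict with "K" (3x3 intrinsics, pixels), "T" (4x4, takes a point from camera to world coordinates). Camera axes: x right, y down, z forward; pixel columns grow to the right and rows downward; lengths in m; the calibration is good to about 2 mm. A picture is of the moment at which its call begins. camera_info takes no time and is no camera call.
- job.sign_off(): hands the job in, once; it reports no verdict.
Trained networks look in the newest picture that a camera, given by its name, has taken for a name from the list of things; names that differ only in an ending like _2 or _b are one class to them, and where a whole thing is asked for, a point or a joint stands for the part that bears it (a point fixed in the world has none). Each returns a list of dicts, best first, with "p" (0 to 1); they miss things now and then, are a little off and sometimes report something else, mostly with a low value. They report only what shows in the picture. A call takes as long as a camera call.
- finder.spot_in(query, camera): "rect" ([left, top, right, bottom] in pixels, round what is visible of it).
- finder.pinpoint(query, camera): "xy" ([column, row] in pixels: a listed point, or the origin of a listed thing).
The state is a dict: "clock": time; "joints": joint angles; "dq": joint speeds; "joint_torque": joint torques, N m; "ee_pos": TCP position; "tcp_rot": TCP orientation; "wrist_force": force on the tool from outside, world axes, zero at the start; "wrist_torque": the same for the moment, N m; "opening": finger opening in m.
Only numpy, scipy, OpenCV 4.12 (cv2) and the standard library are available. Lean on these libraries where they do the work, as an engineer would, in place of code of your own. Each camera call takes 0.05 s, during which the arm holds its last target. There are 200 camera calls.

## Task

The wooden case's lid is standing open. Without gripping anything, tip the lid forward past upright so that it falls by itself, catch it from below on a finger while it is still well open so that it comes to a full stop there for a moment, then lower it on the finger gently all the way shut without letting it drop, and move clear. Be gentle with the lid, and leave the mug, glue jar, screwdriver and wooden form where they stand.

Things in the scene. Friction and masses are not known exactly. Their poses are not given: they have to be found in the camera images.
- case: Plywood case fixed to the bench, 150 deep (x) x 240 wide (y) x 95 mm high, walls 10 mm, holding a grey insert with leather punches up to 50 mm above the bench. Origin: centre of its underside. Its front looks along its own -x, to the robot's right (world -y), turned up to 0.7 rad towards the robot; its far rim (+x) carries the hinge.
- lid_hinge (a point): Point on the hinge line, middle of its length, at the top of the case's far wall: 75 mm towards +x from the case's centre and 95 mm above the bench. Its axes turn with the lid; shut, they are those of the case.
- lid_lip (a point): The lid is a pale wooden board 180 long x 240 wide x 10 mm thick. This point: middle of its free edge, on the face that is underneath when shut; 180 mm from the hinge line. When shut this edge overhangs the case's front by 30 mm along the whole width, with free air below, so a finger can stay under it until the lid is shut.
- lid (a joint): Lid angle in rad: 0 shut (level on the rim), 1.57 upright, at most 1.75. Lid 0.34 to 0.46 kg. Stiff, damped hinge: it stands by itself within about 0.13 rad of upright; tipped forward below about 1.35 it falls, from almost nothing to 0.4 to 0.6 rad/s near shut, about 3 to 6 s in all. Let go anywhere above 0.05 rad it bangs shut.
- mug_mid (a point): Centre of a white mug, 80 mm wide, 95 mm high, standing behind the case. Leave alone.
- glue_mid (a point): Centre of an amber glue jar, 60 mm wide, 100 mm high, standing beside the case. Leave alone.
- driver_grip (a point): Handle of a wooden-handled screwdriver lying beside the case, about 200 mm long. Leave alone.
- form: Horseshoe-shaped wooden bag form, about 130 mm wide, 35 mm high, lying behind the case; origin on the bench at the centre of its arc. Leave alone.

How it is judged:
By the outcome, as a careful person would: the job done as asked, in the order asked, and still so for the second after the job is handed in, with the robot touching nothing.
It also fails if it takes over 51 s, if anything falls off the work surface, if the arm or the gripper's body presses on something with over 40 N, if the wrist force passes 120 N, or if a joint passes its speed limit or range.

## Working session

There is one attempt and no reset: what is moved stays moved. The work goes in short steps, Python scripts to look and compute and a shell command to move; the robot and the scene stay as the last step left them, time stands still between calls to the robot, and variables do not carry over. Pictures are saved under pics/ and viewed, about 8 in all and at most 12, crops included, and the job is handed in when it is done.

```bash
mkdir -p pics; cat > h.py <<'E'
import numpy as np, cv2
from station import arm, vision, job, finder
from scipy.spatial.transform import Rotation as R
def world(cam,u,v,d):
    i=vision.camera_info(cam);K=np.array(i["K"]);T=np.array(i["T"])
    p=np.linalg.inv(K)@np.array([u,v,1.])*d
    return (T@np.r_[p,1])[:3]
def cloud(cam,dep):
    i=vision.camera_info(cam);K=np.array(i["K"]);T=np.array(i["T"])
    v,u=np.mgrid[:400,:640]
    p=np.stack([(u-K[0,2])/K[0,0]*dep,(v-K[1,2])/K[1,1]*dep,dep],-1)
    return p@T[:3,:3].T+T[:3,3]
E
python3 - <<'E'
from h import *
np.set_printoptions(precision=3,suppress=True)
for c in("scene","top"):
    im,d=vision.capture(c); cv2.imwrite(f"pics/{c}0.png",im[...,::-1]); np.save(c+"0.npy",d)
    P=cloud(c,d)
    print(c,vision.camera_info(c)["T"][:3,3])
    for q in("case","lid_hinge","lid_lip","mug_mid","glue_mid","driver_grip","form"):
        for r in finder.pinpoint(q,c)[:1]:
            u,v=map(int,r["xy"]); print(q,r, P[v,u] if 0<=v<400 and 0<=u<640 else None)
s=arm.sense();print(s)
E
```

```text
scene [1.498 0.179 0.757]
case {'xy': [350.9, 203.9], 'p': 0.74} [0.603 0.169 0.05 ]
lid_hinge {'xy': [378.1, 186.9], 'p': 0.63} [0.6   0.233 0.104]
lid_lip {'xy': [388.9, 117.6], 'p': 0.96} [ 0.052  0.275 -0.   ]
mug_mid {'xy': [435.2, 191.7], 'p': 0.95} [0.576 0.372 0.083]
glue_mid {'xy': [336.8, 243.4], 'p': 0.97} [0.779 0.146 0.078]
driver_grip {'xy': [246.4, 223.3], 'p': 0.73} [ 0.67  -0.079  0.02 ]
form {'xy': [405.9, 258.9], 'p': 0.69} [0.766 0.297 0.036]
top [0.457 0.079 0.882]
case {'xy': [285.9, 238.7], 'p': 0.84} [0.543 0.163 0.042]
lid_hinge {'xy': [188.4, 230.5], 'p': 0.69} [0.536 0.391 0.005]
lid_lip {'xy': [228.3, 192.5], 'p': 0.91} [0.581 0.242 0.277]
mug_mid {'xy': [186.0, 226.4], 'p': 0.89} [0.544 0.397 0.007]
glue_mid {'xy': [253.5, 209.8], 'p': 0.65} [0.586 0.23  0.113]
driver_grip {'xy': [396.0, 200.5], 'p': 0.78} [ 0.663 -0.074  0.027]
form {'xy': [238.5, 158.9], 'p': 0.62} [0.723 0.308 0.003]
{'clock': 0.8, 'joints': array([-1.391,  0.291, -0.153,  1.127, -0.   ,  1.431]), 'dq': array([ 0.001,  0.001,  0.   ,  0.   , -0.   ,  0.001]), 'joint_torque': array([  0.002, -53.698,  33.163,   0.001,  -0.   ,   0.   ]), 'ee_pos': array([ 0.165, -0.499,  0.231]), 'tcp_rot': array([-1.571, -0.   , -2.823]), 'wrist_force': array([ 0.532, -0.477,  0.243]), 'wrist_torque': array([-0.022, -0.009,  0.009]), 'opening': 0.0852192862888192}
```

```bash
python3 - <<'E'
import cv2,numpy as np
a=cv2.imread("pics/scene0.png");b=cv2.imread("pics/top0.png")
cv2.imwrite("pics/both0.png",np.vstack([a[90:390,120:600],b[50:350,80:560]]))
E
```

```text
(no output)
```

View pics/both0.png

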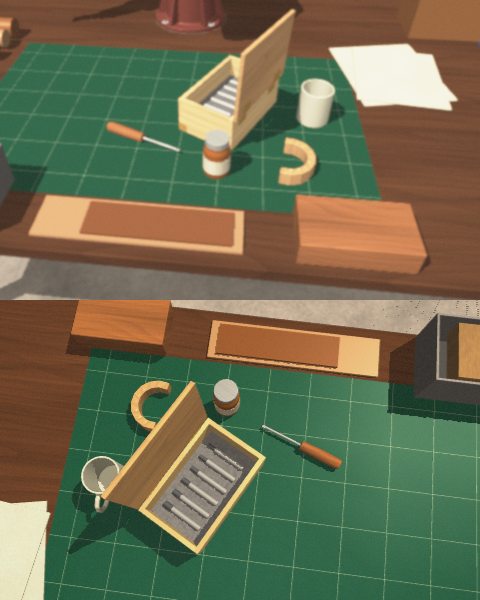

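The picture shows the lid leaning back past upright. The case front faces lower right in the top view (-y, towards the robot). The glue jar stands at its far-x end, the mug and form behind, and the screwdriver in front on the +x side. Next I fit the case and lid.

```bash
python3 - <<'E'
from h import *
np.set_printoptions(precision=3,suppress=True)
C={c:cloud(c,np.load(c+"0.npy")) for c in("scene","top")}
P=C["top"]
# rim from top: z .088-.102 within region
q=P[140:320,200:360].reshape(-1,3); m=(abs(q[:,2]-.095)<.006)
r=q[m]; 
img=np.zeros((400,640),np.uint8); sub=(abs(P[...,2]-.095)<.006); sub[:140]=0;sub[320:]=0;sub[:,:200]=0;sub[:,360:]=0
n,l,st,_=cv2.connectedComponentsWithStats(sub.astype(np.uint8)); k=1+np.argmax(st[1:,4]); r=P[l==k]
print(len(r), r[:,2].mean()); rect=cv2.minAreaRect((r[:,:2]*1000).astype(np.float32)); print(rect, cv2.boxPoints(rect))
# lid plane: scene + top points above z .12 near
for c in C:
    q=C[c].reshape(-1,3); m=(q[:,2]>.125)&(q[:,2]<.3)&(q[:,0]>.35)&(q[:,0]<.8)&(q[:,1]>.05)&(q[:,1]<.4)
    q=q[m]; cen=q.mean(0); u,s,v=np.linalg.svd(q-cen,full_matrices=False); print(c,len(q),cen,v[2],s/np.sqrt(len(q)))
    print(q.min(0),q.max(0))
E
```

```text
1952 0.09660253341089474
((547.2448120117188, 164.8398895263672), (151.04510498046875, 240.36338806152344), 62.00502395629883) [[405.676 154.567]
 [617.914  41.742]
 [688.814 175.113]
 [476.576 287.938]]
scene 2754 [0.606 0.236 0.209] [ 0.475  0.879 -0.039] [0.072 0.046 0.002]
[0.481 0.178 0.125] [0.699 0.302 0.277]
top 4481 [0.582 0.239 0.221] [-0.468 -0.881  0.07 ] [0.069 0.047 0.002]
[0.478 0.177 0.125] [0.695 0.302 0.28 ]
```

```bash
python3 -m inch '0 -.4 0 0 -1 0 0;0 -.4 0 0 -1 0 0;0 -.4 0 0 -1 0 0;0 -.4 0 0 -1 0 0;0 -.4 0 0 -1 0 0;0 -.4 0 0 -1 0 0;0 -.4 0 0 -1 0 0;0 -.4 0 0 -1 0 0'
python3 -m inch '-.5 0 0 0 -.77 0 0;-1 0 0 0 0 0 0;-1 0 0 0 0 0 0;-1 0 0 0 0 0 0;-1 0 0 0 0 0 0;-1 0 0 0 0 0 0;-1 0 0 0 0 0 0;-1 0 0 0 0 0 0'
python3 -m inch '-1 0 0 0 0 0 0;-1 0 0 0 0 0 0;-1 0 0 0 0 0 0;-1 0 0 0 0 0 0;-1 0 0 0 0 0 0;-1 0 0 0 0 0 0;-.5 0 0 0 0 0 0;0 0 0 0 0 0 0'
python3 -c "
from station import arm;s=arm.sense();print(s['joints'])"
```

```text
clock: 1.47
ee_pos: [0.1645, -0.4985, 0.3602]
tcp_rot: [-1.571, -0.0, -2.12]
wrist_force: [0.1, -0.9, -0.5]
opening: -0.0002
clock: 2.13
ee_pos: [0.3064, -0.2323, 0.3595]
tcp_rot: [-1.57, -0.0, -2.058]
wrist_force: [1.4, -1.1, -0.2]
opening: 0.0001
clock: 2.8
ee_pos: [0.4288, -0.001, 0.3591]
tcp_rot: [-1.571, 0.001, -2.053]
wrist_force: [-0.3, -0.1, 0.1]
opening: -0.0001
[-1.74023600e-01  6.37375445e-02 -1.00860417e-01  1.40609251e+00
  1.01699814e-03  1.87918737e+00]
```

```bash
python3 -m inch '0 0 0 0 0 1 0;0 0 0 0 0 1 0;0 0 0 0 0 1 0;0 0 0 0 0 1 0;0 0 0 0 0 1 0;0 0 0 0 0 1 0;0 0 0 0 0 1 0;0 0 0 0 0 1 0'
python3 -m inch '0 0 0 0 0 1 0;0 0 0 0 0 1 0;0 0 0 0 0 1 0;0 0 0 0 0 1 0;0 0 0 0 0 0 0'
python3 - <<'E'
from h import *
np.set_printoptions(precision=3,suppress=True)
s=arm.sense();print(s['joints']);M=R.from_euler('xyz',s['tcp_rot']).as_matrix();print(M)
E
```

```text
clock: 3.47
ee_pos: [0.4277, -0.0051, 0.36]
tcp_rot: [-1.566, 0.702, -2.056]
wrist_force: [-0.1, -0.5, -0.9]
opening: 0.0004
clock: 3.88
ee_pos: [0.427, -0.0054, 0.3577]
tcp_rot: [-1.58, 1.053, -2.068]
wrist_force: [-1.2, 0.2, 0.2]
opening: 0.0002
[-0.899  0.209 -0.427  1.547  0.921  0.853]
[[-0.236  0.407  0.882]
 [-0.435  0.768 -0.471]
 [-0.869 -0.495 -0.004]]
```

```bash
python3 -m inch '.68 .6 .08 0 0 0 0;.68 .6 .08 0 0 0 0;.68 .6 .08 0 0 0 0;.68 .6 .08 0 0 0 0;.68 .6 .08 0 0 0 0;.68 .6 .08 0 0 0 0;.68 .6 .08 0 0 0 0;.68 .6 .08 0 0 0 0'
python3 -m inch '0 0 0 0 0 0 0;0 0 0 0 0 0 0'
python3 - <<'E'
from h import *
np.set_printoptions(precision=3,suppress=True)
s=arm.sense();print(s['joints'],s['dq'])
for c in("scene","top"):
    im,d=vision.capture(c); cv2.imwrite(f"pics/{c}1.png",im[...,::-1]); np.save(c+"1.npy",d)
a=cv2.imread("pics/scene1.png");b=cv2.imread("pics/top1.png")
cv2.imwrite("pics/both1.png",np.vstack([a[90:390,120:600],b[50:350,80:560]]))
E
```

```text
clock: 4.55
ee_pos: [0.4783, 0.034, 0.0737]
tcp_rot: [-1.566, 1.044, -2.054]
wrist_force: [-0.3, -0.0, 0.2]
opening: -0.0
clock: 4.72
ee_pos: [0.4768, 0.0351, 0.075]
tcp_rot: [-1.576, 1.047, -2.061]
wrist_force: [0.3, 0.3, -0.1]
opening: 0.0
[-0.732  0.632 -0.711  0.629  0.996  1.106] [-0.019 -0.062  0.016  0.053  0.013 -0.019]
```

View pics/both1.png

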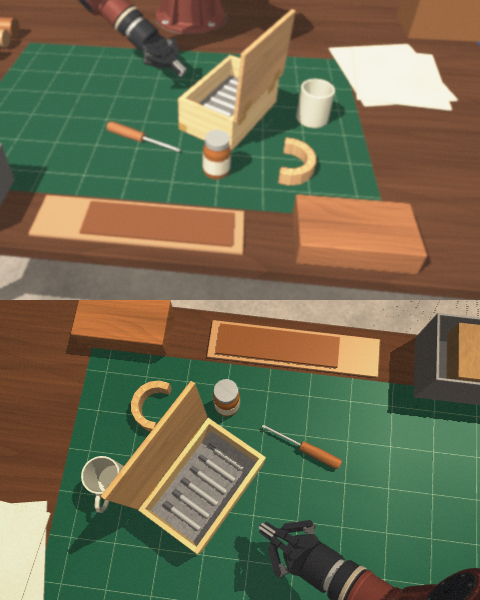

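The fingers sit side by side, pointing at the case front (top crop at about (268,528)), and both the low and high poses are reachable. Next I hook over the lid's top edge with some clearance.

```bash
cat > st.py <<'E'
from h import *
np.set_printoptions(precision=3,suppress=True)
H=np.array([.5824,.2311,.095]);xc=np.array([.469,.883,0]);yc=np.array([-.883,.469,0])
def st():
    s=arm.sense();p=s['ee_pos']-H;M=R.from_euler('xyz',s['tcp_rot']).as_matrix()
    print('t',round(s['clock'],2),'xc,yc,z',np.array([p@xc,p@yc,p[2]]),'a',round(-np.arcsin(M[2,1]),3),'F',s['wrist_force'])
def lid():
    # lid angle from each camera, at its central band
    for c in("scene","top"):
        im,d=vision.capture(c);q=cloud(c,d)[d>0]-H
        x,y,z=q@xc,q@yc,q[:,2]
        m=(abs(y)>.05)&(abs(y)<.118)&(z>.015)&(z<.2)&(np.hypot(x,z)>.08)&(np.hypot(x,z)<.178)&(x<.04)
        th=np.arctan2(z[m],-x[m]); print(c,m.sum(),'theta',np.percentile(th,[10,50,90]) if m.sum() else None)
if __name__=='__main__':
    st()
    import sys
    if len(sys.argv)>1: lid(); st()
E
python3 -m inch '-.92 0 0 0 0 0 0;-.92 0 0 0 0 0 0;-.92 0 0 0 0 0 0;-.92 0 0 0 0 0 0;-.92 0 0 0 0 0 0;-.92 0 0 0 0 0 0;-.92 0 0 0 0 0 0;-.92 0 0 0 0 0 0'
python3 -m inch '-.92 0 0 0 0 0 0;0 .5 0 0 0 0 0;0 .8 0 0 0 0 0;0 0 0 0 0 0 0'
python3 st.py 1
```

```text
clock: 5.48
ee_pos: [0.5455, 0.1655, 0.3347]
tcp_rot: [-1.563, 1.048, -2.052]
wrist_force: [0.5, -1.3, -0.4]
opening: -0.0001
clock: 5.82
ee_pos: [0.5755, 0.223, 0.3377]
tcp_rot: [-1.562, 1.048, -2.049]
wrist_force: [-2.0, 0.5, -0.2]
opening: 0.0003
t 5.82 xc,yc,z [-0.01   0.002  0.243] a 0.523 F [-1.968  0.51  -0.237]
scene 908 theta [1.68  1.697 1.733]
top 1473 theta [1.612 1.617 1.621]
t 5.92 xc,yc,z [-0.012  0.003  0.243] a 0.523 F [-0.499 -0.287  0.962]
```

```bash
python3 -m inch '0 .78 0 0 0 0 0;0 .78 0 0 0 0 0;0 .78 0 0 0 0 0;.25 0 0 0 0 0 0;.2 0 0 0 0 0 0;0 0 0 0 0 0 0;0 0 0 0 0 0 0'
python3 st.py 1
```

```text
clock: 6.5
ee_pos: [0.6095, 0.283, 0.2741]
tcp_rot: [-1.571, 1.047, -2.059]
wrist_force: [0.5, -0.5, -0.7]
opening: -0.0003
t 6.5 xc,yc,z [0.059 0.    0.179] a 0.524 F [ 0.49  -0.521 -0.741]
scene 775 theta [1.68  1.701 1.735]
top 1120 theta [1.612 1.617 1.621]
t 6.6 xc,yc,z [0.059 0.    0.18 ] a 0.523 F [-1.153 -0.008 -0.303]
```

```bash
python3 -m inch '.06 -.1 0 0 0 0 0;.06 -.1 0 0 0 0 0;.06 -.1 0 0 0 0 0;.05 -.09 0 0 0 0 0;.05 -.09 0 0 0 0 0;.05 -.09 0 0 0 0 0;.05 -.09 0 0 0 0 0;.05 -.09 0 0 0 0 0'
python3 st.py 1
```

```text
clock: 7.27
ee_pos: [0.5932, 0.2537, 0.2741]
tcp_rot: [-1.569, 1.048, -2.056]
wrist_force: [0.7, 1.3, 5.1]
opening: 0.0003
t 7.27 xc,yc,z [0.025 0.001 0.179] a 0.523 F [0.685 1.337 5.135]
scene 1025 theta [1.585 1.604 1.639]
top 835 theta [1.518 1.521 1.523]
t 7.37 xc,yc,z [0.025 0.001 0.179] a 0.523 F [-1.593  1.05   5.295]
```

```bash
python3 -m inch '.07 -.1 0 0 0 0 0;.07 -.1 0 0 0 0 0;.07 -.1 0 0 0 0 0;.07 -.1 0 0 0 0 0;.07 -.1 0 0 0 0 0;.07 -.1 0 0 0 0 0;.07 -.1 0 0 0 0 0;.06 -.1 0 0 0 0 0'
python3 st.py 1
```

```text
clock: 8.03
ee_pos: [0.5749, 0.2194, 0.2705]
tcp_rot: [-1.57, 1.047, -2.057]
wrist_force: [0.4, 0.2, 0.9]
opening: -0.0001
t 8.03 xc,yc,z [-0.014  0.001  0.175] a 0.524 F [0.429 0.151 0.859]
scene 1333 theta [1.368 1.387 1.425]
top 86 theta [1.361 1.378 1.411]
t 8.13 xc,yc,z [-0.014  0.001  0.175] a 0.525 F [ 0.074 -0.049 -0.313]
```

The lid is at about 1.30 and the wrist force has dropped to zero, so it is falling. Next I transfer the finger over the top and underneath.

```bash
python3 -m inch '-1 0 0 0 0 0 0;.5 -.87 0 0 0 0 0;.5 -.87 0 0 0 0 0;.5 -.87 0 0 0 0 0;.5 -.87 0 0 0 0 0;.36 .8 0 0 0 0 0;.36 .8 0 0 0 0 0;.36 .8 0 0 0 0 0'
python3 st.py 1
```

```text
clock: 8.8
ee_pos: [0.5415, 0.1514, 0.2185]
tcp_rot: [-1.571, 1.046, -2.063]
wrist_force: [0.8, -0.3, -0.8]
opening: -0.0008
t 8.8 xc,yc,z [-0.09  -0.001  0.123] a 0.525 F [ 0.841 -0.273 -0.797]
scene 1383 theta [1.332 1.352 1.388]
top 236 theta [1.332 1.348 1.382]
t 8.9 xc,yc,z [-0.088  0.002  0.121] a 0.526 F [-0.837 -0.417  0.393]
```

```bash
for i in 1 2; do python3 -m inch '0 0 0 0 0 0 0;0 0 0 0 0 0 0;0 0 0 0 0 0 0;0 0 0 0 0 0 0;0 0 0 0 0 0 0;0 0 0 0 0 0 0;0 0 0 0 0 0 0;0 0 0 0 0 0 0' >/dev/null; python3 st.py 1;done
```

```text
t 9.57 xc,yc,z [-0.088  0.001  0.125] a 0.524 F [-0.202  0.348 -0.379]
scene 1415 theta [1.287 1.307 1.343]
top 484 theta [1.285 1.301 1.337]
t 9.67 xc,yc,z [-0.088  0.001  0.125] a 0.524 F [ 0.273 -0.985 -0.409]
t 10.33 xc,yc,z [-0.088  0.001  0.124] a 0.524 F [-0.205  0.664  0.554]
scene 1463 theta [1.217 1.236 1.272]
top 855 theta [1.212 1.229 1.265]
t 10.43 xc,yc,z [-0.088  0.001  0.124] a 0.524 F [ 0.066 -0.216 -0.05 ]
```

```bash
for i in 1 2 3; do python3 -m inch '0 0 0 0 0 0 0;0 0 0 0 0 0 0;0 0 0 0 0 0 0;0 0 0 0 0 0 0;0 0 0 0 0 0 0;0 0 0 0 0 0 0' >/dev/null; python3 st.py 1;done
```

```text
t 10.93 xc,yc,z [-0.088  0.001  0.124] a 0.524 F [-0.309  0.159 -0.499]
scene 1533 theta [1.133 1.154 1.189]
top 1272 theta [1.128 1.146 1.181]
t 11.03 xc,yc,z [-0.088  0.001  0.124] a 0.524 F [-0.295 -0.222  0.454]
t 11.53 xc,yc,z [-0.088  0.001  0.124] a 0.525 F [-0.07  -1.294  0.379]
scene 1571 theta [1.067 1.088 1.124]
top 1532 theta [1.072 1.09  1.126]
t 11.63 xc,yc,z [-0.088  0.001  0.124] a 0.525 F [-0.414 -1.025  0.056]
t 12.13 xc,yc,z [-0.088  0.001  0.124] a 0.525 F [-0.042 -1.247 -0.663]
scene 1555 theta [1.067 1.089 1.124]
top 1533 theta [1.072 1.089 1.126]
t 12.23 xc,yc,z [-0.088  0.001  0.124] a 0.525 F [-0.705 -0.54  -1.159]
```

The lid is resting on the finger at about 1.0 rad, stationary for over 0.6 s. Next I lower it slowly.

```bash
python3 -m inch '0 0 0 0 0 0 0;0 0 0 0 0 0 0;0 0 0 0 0 0 0;0 0 0 0 0 0 0;.01 -.004 0 0 0 0 0;.02 -.008 0 0 0 0 0;.03 -.013 0 0 0 0 0;.034 -.0145 0 0 0 0 0' |grep wrist
python3 st.py 1
python3 -m inch '.034 -.0145 0 0 0 0 0;.034 -.0145 0 0 0 0 0;.034 -.0145 0 0 0 0 0;.034 -.0145 0 0 0 0 0;.034 -.0145 0 0 0 0 0;.034 -.0145 0 0 0 0 0;.034 -.0145 0 0 0 0 0;.034 -.0145 0 0 0 0 0'|grep wrist
python3 st.py 1
python3 - <<'E'
from h import *
im,d=vision.capture("scene"); cv2.imwrite("pics/s2.png",im[120:320,180:480,::-1].repeat(2,0).repeat(2,1))
E
```

```text
wrist_force: [0.2, -0.2, 0.0]
t 12.9 xc,yc,z [-0.092  0.001  0.122] a 0.524 F [ 0.243 -0.184  0.018]
scene 1569 theta [1.043 1.064 1.101]
top 1655 theta [1.045 1.063 1.1  ]
t 13.0 xc,yc,z [-0.092  0.001  0.122] a 0.525 F [-0.976 -1.476 -0.819]
wrist_force: [-0.1, 0.7, -0.2]
t 13.67 xc,yc,z [-0.101  0.001  0.115] a 0.524 F [-0.098  0.67  -0.171]
scene 1588 theta [0.968 0.989 1.025]
top 1978 theta [0.971 0.989 1.026]
t 13.77 xc,yc,z [-0.101  0.001  0.115] a 0.525 F [-0.974 -1.53  -0.614]
```

View pics/s2.png

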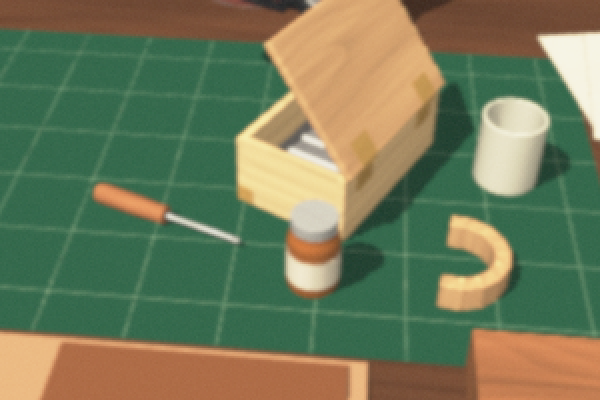

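The lid (scene crop, lip at about (270,45)) is half open and following the finger, and everything else is in place.

```bash
python3 -m inch '.035 -.012 0 0 0 0 0;.035 -.012 0 0 0 0 0;.035 -.012 0 0 0 0 0;.035 -.012 0 0 0 0 0;.035 -.012 0 0 0 0 0;.035 -.012 0 0 0 0 0;.035 -.012 0 0 0 0 0;.035 -.012 0 0 0 0 0'|grep wrist
python3 -m inch '.036 -.009 0 0 0 0 0;.036 -.009 0 0 0 0 0;.036 -.009 0 0 0 0 0;.036 -.009 0 0 0 0 0;.036 -.009 0 0 0 0 0;.036 -.009 0 0 0 0 0;.036 -.009 0 0 0 0 0;.036 -.009 0 0 0 0 0'|grep wrist
python3 st.py 1
python3 -m inch '.036 -.007 0 0 0 0 0;.036 -.007 0 0 0 0 0;.036 -.007 0 0 0 0 0;.036 -.007 0 0 0 0 0;.036 -.007 0 0 0 0 0;.036 -.007 0 0 0 0 0;.036 -.007 0 0 0 0 0;.036 -.007 0 0 0 0 0'|grep wrist
python3 st.py 1
```

```text
wrist_force: [-0.2, -1.0, -0.0]
wrist_force: [-0.5, -0.2, 0.7]
t 15.15 xc,yc,z [-0.118  0.001  0.098] a 0.525 F [-0.541 -0.246  0.654]
scene 1603 theta [0.817 0.839 0.877]
top 2507 theta [0.823 0.842 0.881]
t 15.25 xc,yc,z [-0.118  0.001  0.098] a 0.525 F [-1.427 -2.082 -1.346]
wrist_force: [0.2, -0.6, -0.6]
t 15.92 xc,yc,z [-0.126  0.001  0.09 ] a 0.525 F [ 0.166 -0.587 -0.573]
scene 1609 theta [0.743 0.765 0.803]
top 2727 theta [0.75  0.769 0.807]
t 16.02 xc,yc,z [-0.126  0.001  0.089] a 0.525 F [-0.616 -1.182 -1.143]
```

```bash
for i in 1 2; do python3 -m inch '.041 -.005 0 0 0 0 0;.041 -.005 0 0 0 0 0;.041 -.005 0 0 0 0 0;.041 -.005 0 0 0 0 0;.041 -.005 0 0 0 0 0;.041 -.005 0 0 0 0 0;.041 -.005 0 0 0 0 0;.041 -.005 0 0 0 0 0'|grep wrist; done
python3 st.py 1
for i in 1 2; do python3 -m inch '.034 .001 0 0 0 0 0;.034 .001 0 0 0 0 0;.034 .001 0 0 0 0 0;.034 .001 0 0 0 0 0;.034 .001 0 0 0 0 0;.034 .001 0 0 0 0 0;.034 .001 0 0 0 0 0;.034 .001 0 0 0 0 0'|grep wrist; done
python3 st.py 1
```

```text
wrist_force: [0.3, -0.4, -1.5]
wrist_force: [-0.4, 0.3, -1.6]
t 17.35 xc,yc,z [-0.142  0.001  0.068] a 0.524 F [-0.441  0.271 -1.599]
scene 1547 theta [0.578 0.6   0.638]
top 3096 theta [0.585 0.606 0.647]
t 17.45 xc,yc,z [-0.142  0.001  0.068] a 0.525 F [-0.674 -0.671 -1.69 ]
wrist_force: [-1.0, -0.4, -1.0]
wrist_force: [0.6, 1.3, -1.3]
t 18.78 xc,yc,z [-0.152  0.001  0.049] a 0.524 F [ 0.579  1.309 -1.326]
scene 1481 theta [0.456 0.478 0.517]
top 3285 theta [0.465 0.486 0.526]
t 18.88 xc,yc,z [-0.152  0.001  0.049] a 0.525 F [-0.049 -0.038 -1.571]
```

```bash
for i in 1 2 3; do python3 -m inch '.044 .011 0 0 0 0 0;.044 .011 0 0 0 0 0;.044 .011 0 0 0 0 0;.044 .011 0 0 0 0 0;.044 .011 0 0 0 0 0;.044 .011 0 0 0 0 0;.044 .011 0 0 0 0 0;.044 .011 0 0 0 0 0'|grep wrist; done
cat >> st.py <<'E'
    if len(sys.argv)>1:
        im,d=vision.capture("top");q=cloud("top",d)[d>0]-H;x,y,z=q@xc,q@yc,q[:,2]
        m=(abs(y)>.05)&(abs(y)<.115)&(x<-.02)&(x>-.17)&(z>-.02); c=np.polyfit(x[m],z[m],1);print('top face slope theta',-np.arctan(c[0]),'z0',c[1])
E
python3 st.py 1
```

```text
wrist_force: [-1.0, -0.9, -0.3]
wrist_force: [-0.3, -1.0, -1.5]
wrist_force: [0.6, -0.6, -0.7]
t 20.88 xc,yc,z [-0.164  0.001  0.007] a 0.524 F [ 0.56  -0.618 -0.745]
scene 1327 theta [0.213 0.235 0.271]
top 3367 theta [0.222 0.245 0.286]
t 20.98 xc,yc,z [-0.164  0.001  0.007] a 0.525 F [ 0.365 -0.38  -2.196]
top face slope theta 0.15392603514585523 z0 0.012089715364334995
```

```bash
for i in 1 2; do python3 -m inch '.022 .006 0 0 0 0 0;.022 .006 0 0 0 0 0;.022 .006 0 0 0 0 0;.022 .006 0 0 0 0 0;.022 .006 0 0 0 0 0;.022 .006 0 0 0 0 0;.022 .006 0 0 0 0 0;.022 .006 0 0 0 0 0'|grep wrist; done
python3 st.py 1
python3 -m inch '.018 .004 0 0 0 0 0;.018 .004 0 0 0 0 0;.018 .004 0 0 0 0 0;.018 .004 0 0 0 0 0;.018 .004 0 0 0 0 0;.018 .004 0 0 0 0 0;.018 .004 0 0 0 0 0;.018 .004 0 0 0 0 0'|grep wrist
python3 st.py 1
```

```text
wrist_force: [0.4, 0.5, -0.5]
wrist_force: [-1.0, 1.2, -1.1]
t 22.37 xc,yc,z [-0.168  0.001 -0.007] a 0.524 F [-1.05   1.168 -1.066]
scene 1205 theta [0.128 0.15  0.187]
top 3332 theta [0.139 0.162 0.203]
t 22.47 xc,yc,z [-0.168  0.001 -0.007] a 0.525 F [ 0.932  0.332 -1.666]
top face slope theta 0.06925500765244798 z0 0.01205682385377681
wrist_force: [0.8, -0.0, -2.3]
t 23.18 xc,yc,z [-0.17   0.001 -0.012] a 0.524 F [ 0.825 -0.025 -2.312]
scene 483 theta [0.095 0.109 0.141]
top 2599 theta [0.102 0.123 0.167]
t 23.28 xc,yc,z [-0.17   0.001 -0.012] a 0.525 F [ 0.663 -0.052 -2.199]
top face slope theta 0.033618466484653414 z0 0.012031311634365181
```

```bash
for i in 1 2; do python3 -m inch '.014 .002 0 0 0 0 0;.014 .002 0 0 0 0 0;.014 .002 0 0 0 0 0;.014 .002 0 0 0 0 0;.014 .002 0 0 0 0 0;.014 .002 0 0 0 0 0;.014 .002 0 0 0 0 0;.014 .002 0 0 0 0 0'|grep wrist; python3 st.py 1; done
python3 - <<'E'
from h import *
im,d=vision.capture("scene"); a=im
im,d=vision.capture("top"); cv2.imwrite("pics/s3.png",np.vstack([a[90:390,120:600],im[50:350,80:560]])[...,::-1])
E
```

```text
wrist_force: [-0.5, 0.7, -0.8]
t 24.0 xc,yc,z [-0.171  0.001 -0.016] a 0.524 F [-0.457  0.677 -0.794]
scene 1 theta [0.134 0.134 0.134]
top 157 theta [0.089 0.109 0.154]
t 24.1 xc,yc,z [-0.171  0.001 -0.016] a 0.525 F [ 1.339  1.147 -2.613]
top face slope theta 0.005298898365780006 z0 0.012036833388519524
wrist_force: [1.0, 0.1, -0.0]
t 24.82 xc,yc,z [-0.173  0.001 -0.021] a 0.524 F [ 0.972  0.127 -0.014]
scene 0 theta None
top 36 theta [0.092 0.109 0.168]
t 24.92 xc,yc,z [-0.173  0.001 -0.021] a 0.524 F [-0.495 -0.526  1.063]
top face slope theta -0.000994604028834176 z0 0.012069528411941493
```

View pics/s3.png

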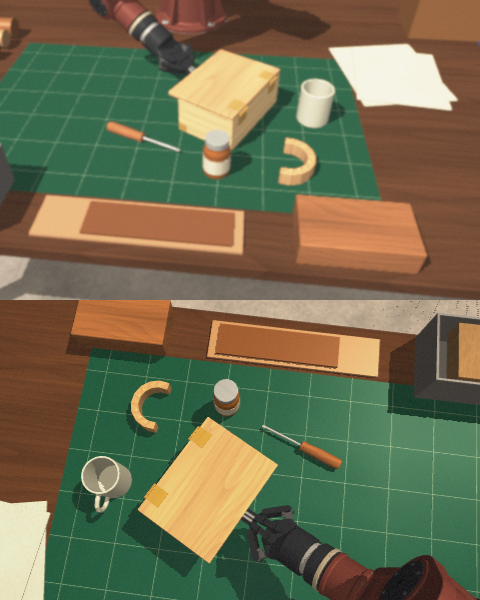

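The lid is shut (slope about 0) and the finger is free beneath the lip, so I back off horizontally.

```bash
python3 -m inch '.06 .03 0 0 0 0 0;.06 .03 0 0 0 0 0;.15 -.26 0 0 0 0 0;.3 -.52 0 0 0 0 0;.4 -.7 0 0 0 0 0;.4 -.7 0 0 0 0 0;-.5 -.7 0 0 0 0 0;0 0 0 0 0 0 0'
python3 -m inch '0 0 0 0 0 0 0;0 0 0 0 0 0 0'|grep wrist
python3 st.py 1
python3 - <<'E'
from h import *
for c in("scene","top"):
    vision.capture(c)
    for q in("mug_mid","glue_mid","driver_grip","form"): print(c,q,[r["xy"] for r in finder.pinpoint(q,c)[:1]])
    im,d=vision.capture(c);a=cv2.imread(f"pics/{c}0.png")[...,::-1]
    D=cv2.absdiff(im,a.copy()).max(2);cv2.imwrite(f"pics/d{c}.png",D)
E
python3 -c "
import cv2,numpy as np
cv2.imwrite('pics/d.png',np.vstack([cv2.imread('pics/dscene.png')[90:390,120:600],cv2.imread('pics/dtop.png')[50:350,80:560]])*2)"
```

```text
clock: 25.73
ee_pos: [0.4472, -0.0264, 0.1026]
tcp_rot: [-1.57, 1.047, -2.061]
wrist_force: [2.2, -1.0, -0.7]
opening: 0.0
wrist_force: [-0.7, 0.1, -0.2]
t 25.9 xc,yc,z [-0.288  0.     0.005] a 0.525 F [-0.685  0.077 -0.213]
scene 0 theta None
top 40 theta [0.089 0.122 0.175]
t 26.0 xc,yc,z [-0.287  0.001  0.005] a 0.524 F [-0.212 -0.249  0.367]
top face slope theta -0.0010083255308368443 z0 0.012068537963515499
scene mug_mid [[433.8, 192.1]]
scene glue_mid [[335.5, 242.0]]
scene driver_grip [[249.1, 222.2]]
scene form [[406.4, 256.3]]
top mug_mid [[188.3, 226.0]]
top glue_mid [[307.8, 148.2]]
top driver_grip [[394.7, 201.0]]
top form [[240.3, 155.7]]
```

View pics/d.png

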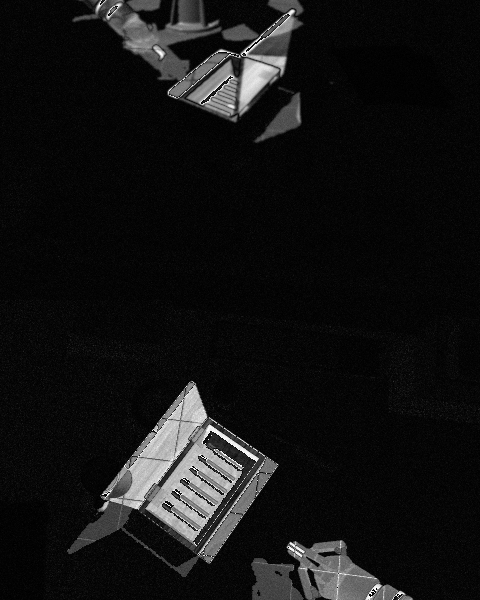

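The difference picture shows changes only at the lid, the arm and their shadows. The mug, jar, screwdriver and form have not moved.

```bash
python3 -c "
from station import job;print(job.sign_off())"
```

```text
the job is handed in; nothing more can be done
None
```

The lid is shut and the job is handed in, at about 26 s of the 51 s allowed.

- **Tip:** I hooked the shut fingers over the lid's top edge and drew it forward from 1.62 to about 1.30 rad. From there it fell by itself.
- **Catch:** I moved the finger over the top and underneath. It caught the lid at about 1.0 rad, where it stood still for at least 0.6 s.
- **Lowering:** I lowered it on the finger at about 0.06–0.12 rad/s. The last reading before the final approach was 0.034 rad, and the finger kept going slowly until the lid was shut. I then backed the finger off.

**Last checks:**
- The lid's slope measures −0.001 rad, so it is shut.
- The wrist force is near zero and the tool is about 11 cm in front of the lid's edge. The highest force reading I saw was about 5 N.
- Comparing pictures from before and after, nothing changed except the lid, the arm and their shadows. The mug, jar, screwdriver and form did not move.

**Readings that disagreed:**
- **Glue jar:** In the first top picture the network put the jar on the lid. The picture and the scene camera showed where it really stood.
- **Lid angle:** My point-based lid-angle readings came out about 0.08 rad too high once the cameras saw the lid's outer face. I corrected for that in the angles above.

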